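# Release the straightedge from the cutting board's handed screw clamps

## Robot

A 6-joint arm with a two-finger parallel gripper is mounted at the origin on a cart in front of the work surface, level with it; the furniture and walls round the work are solid. World frame = base frame: x ahead of the robot, y to its left, z up, the work surface at z = 0. Lengths are in m, angles in degrees, forces in N, time in s.
With the tool pointing down it reaches from about 0.275 to 0.875 m from the base axis. Payload 12.5 kg.
Tool frame: the origin (TCP) lies on the centre line of the jaws, within the pads' length; the fingertips stand 25 mm ahead of it and the grasp point (between the pads) lies 6 mm ahead of it (env.tips_ahead is the z of the fingertips in the tool frame, in m); z points along the fingers, y is the direction in which the jaws open and shut (so a half turn about z gives the same grasp; the last joint's range is limited). The gripper opens to 85 mm and grips with 20 to 120 N. Pads are 22 mm wide; open, the fingers measure 114 mm over their backs; the gripper's body (76 mm by 85 mm) begins 54 mm behind the grasp point. The pads swing forward as they close: fully open they stand 13 mm farther back than shut.
Start: joints at [-71.654, 20.094, 94.641, -0, 65.266, -4.847], TCP at [0.217, -0.506, 0.256] pointing down, gripper open.
Joint ranges: [-157.81, 157.81], [-45, 120.19], [0.68, 151.7], [-89.99, 269.99], [4.06, 180], [-164.3, 164.3]. Speed limits (degrees/s): [127.2, 127.2, 159.86, 180, 180, 180].

## Interface

Orientations are given as [roll, pitch, yaw] about the fixed x, y, z axes, in that order (R = Rz(yaw) Ry(pitch) Rx(roll)).
In Python, from workcell import env, eyes, job gives the robot as it stands. The module is installed in compiled form; this text tells all that it offers.
- The arm moves only by the tool jog_arm, never from a script. Its argument "deltas" is text: rows parted by semicolons, each of 7 numbers parted by spaces: the shift along the tool's x, y, z in cm, then the turn, a rotation vector about the tool's x, y, z in degrees, then the finger opening in cm, from 0 to 8.54. A call has 1 to 20 rows; each row is the pose to reach, as a shift and turn from the pose commanded when the call began, along the tool's axes at that moment; what a row does not reach only later rows make up. A row lasts 1/10 s, in which the tool goes at most 50 mm and 8.59 degrees, less where a joint would pass 70% of its speed; a pose out of reach is approached as far as the arm can. A call with a gripper value outside its range is refused whole. The fingers move at their own pace and stop on an object; "newtons" is the grip in N (left out, the last holds). Time passes only in rows, so rows that repeat a pose let the fingers close. It gives the time, the measured TCP pose, the force and the opening at its end, in the units of the state.
- env.get_obs(): the state, without advancing time (a new reading comes with each control period).
- eyes.capture(name): name is "scene" or "top" or "wrist"; returns (picture, depth): 400x640x3 uint8, red, green, blue; 400x640 float32, m along the optical axis (not along the pixel's ray), 0 where there is no reading.
- eyes.camera_info(name): a dict with "fov_y" (degrees; the focal length in pixels is half the picture's height over the tangent of half this angle, whatever the lens; pixels are square), "cx", "cy" (the principal point, pixels), "k1" (the pictures are not rectified: a ray, as slopes to the right and down, at radius r is drawn at 1 + k1 r^2 times it, then the intrinsics apply), "R" (3x3) and "t" (3): a world point X has camera coordinates R X + t. Camera axes: x right, y down, z forward; pixel columns grow to the right and rows downward; lengths in m; the calibration is good to about 2 mm. A picture is of the moment at which its call begins: read the wrist's pose just before it. camera_info takes no time and is no camera call; for the wrist camera it gives the pose at the moment of the call.
- job.close_job(): hands the job in, once; it reports no verdict.
The state is a dict: "time_s": time; "joints": joint angles; "dq": joint speeds; "tau": joint torques, N m; "eef_pos": TCP position; "ee_rot": TCP orientation; "ft_force": force on the tool from outside, world axes, zero at the start; "ft_torque": the same for the moment, N m; "width": finger opening in m.
Only numpy, scipy, OpenCV 4.12 (cv2) and the standard library are available. Lean on these libraries where they do the work, as an engineer would, in place of code of your own. Each camera call takes 0.05 s, during which the arm holds its last target.

## Task

The strap is cut: undo both screw clamps on the cutting board by about a quarter turn each, slide the aluminium straightedge out from under them towards you, and lay it flat in the wooden rule tray on the other bench. The clamps were sold as a handed pair, so one of the screws has a left-hand thread, but the two look alike and have been swapped about: feel which way each one gives and do not force a screw tighter, nor drag the straightedge from under a tight clamp. Leave the clamps undone and the other tools where they are.

Things in the scene. Friction and masses are not known exactly. Their poses are not given: they have to be found in the camera images.
- board: Plywood cutting board with a black mat, 190 x 340 x 18 mm, fixed on the bench; origin under its centre, z up, y along the straightedge, -x towards its open front, the robot's side. Near each end stands a grey iron C-shaped screw clamp, open to the front: column at x = 45 to 71 mm, arm up to 71 mm above the bench, ending in a round boss of radius 18 mm.
- clamp_left (a point): Middle of the round black knob (40 mm in diameter, 26 mm high, underside 94 mm above the bench) on the upright screw of the clamp at the board's +y end; 107 mm above the bench, fixed to the board, 120 mm from its middle. Both screws start tight; one is left-hand, one right-hand, which is which is not known. Undone means loosened at least 1 rad from tight; it can turn 3.5 rad.
- clamp_right (a point): The same at the -y end. Loosening, a screw gives after some 0.06 rad of spring, then turns on at an even 0.12 N m and rises 1.9 mm per rad; its sprung foot (radius 11.5 mm, 15 N) leaves the straightedge after about 0.5 rad. The tightening way it only winds up like a spring, 2.2 N m per radian, and springs back; forcing it 0.3 rad past tight (0.7 N m) spoils it.
- rule_fence (a point): Middle of the raised finger fence (12 mm wide, 150 long, 20 high) along the loose aluminium straightedge, a bar 40 x 300 x 6 mm, 0.22 kg. 16 mm above the bar's underside, 10 mm below the fence's top. y along, x across, z up. Starts flat on the board, a clamp's foot on it 120 mm to either side; it must slide 45 mm or more to the front before it can be lifted.
- rule_tray: Shallow wooden tray for the straightedge, fixed on the bench to the left: outside 76 x 340 x 14 mm, inside 62 x 326 mm, floor 7 mm above the bench; origin under its centre, y along it, z up.
- bone_folder: Bystander: white bone folder 22 x 150 x 9 mm lying on the board behind the straightedge; origin under its centre.
- tape_roll: Bystander: roll of paper tape lying flat, 103 x 105 x 26 mm; origin under its centre.
- weight: Bystander: square steel press weight, 62 x 62 x 51 mm; origin under its centre.
- sanding_block: Bystander: wooden sanding block 35 x 86 x 27 mm; origin under its centre.
- spool: Bystander: spool of thread, 63 x 49 x 51 mm; origin under its centre.
- beeswax: Bystander: yellow-brown block of beeswax, 38 x 55 x 22 mm; origin under its centre.

How it is judged (in metres and radians):
On the way, in this order (a step that is already met when the one before it is completed fails the run):
1. both clamp screws are undone, each turned at least 1 rad from tight (z of each of one_knob, other_knob in the frame of board above 0.1098 m), for 0.2 s.
2. the straightedge has been slid out to the front, low over the board, clear of the clamps' feet (x of rule_fence in the frame of board below -0.032 m and z of rule_fence in the frame of board below 0.06 m), for 0.05 s.
At the end, for the whole second after the job is handed in: the straightedge lies flat and still on the floor of the rule tray, its middle within 25 mm of the tray's, and both clamp screws are still undone, at least 1 rad from tight (all of step 1 and horizontal distance between rule_fence and rule_tray below 0.025 m and z of rule_fence in the frame of rule_tray below 0.0265 m and angle between rule_fence's own z axis and vertical below 0.05 rad and linear speed of rule below 0.02 m/s); the robot touches nothing.
It fails at once if a clamp screw is forced more than about 0.3 rad past tight (z of any of one_knob, other_knob in the frame of board below 0.1074 m).
It fails at once if the straightedge is dragged more than 8 mm while a clamp is not undone (distance of rule_fence from where it was at the start of the episode above 0.008 m and z of rule_fence in the frame of board below 0.06 m and z of any of one_knob, other_knob in the frame of board below 0.1098 m).
It fails at once if a bystander is moved more than 20 mm (distance of any of bone_folder, tape_roll, weight, sanding_block, spool, beeswax from where it was at the start of the episode above 0.02 m).
It also fails if it takes over 61 s, if anything falls off the work surface, if the arm or the gripper's body presses on something with over 40 N, if the wrist force passes 120 N, or if a joint passes its speed limit or range.

## Working session

There is one attempt and no reset: what is moved stays moved. The work goes in short steps, Python scripts to look and compute and a tool call to move; the robot and the scene stay as the last step left them, time stands still between calls to the robot, and variables do not carry over. Pictures are saved under pics/ and viewed, and the job is handed in when it is done.

Besides the shell and the picture viewer there is one more tool, called after "Emit:" as name(argument=value, ...) on one line, values as JSON. jog_arm: Moves the arm, as the interface text tells. Its arguments: {"type":"object","properties":{"deltas":{"type":"string"},"newtons":{"type":"number"}},"required":["deltas"]}

```bash
mkdir -p pics; cat > h.py <<'E'
import numpy as np,cv2
from workcell import env,eyes,job
def cap(n,f):
    info=eyes.camera_info(n); p,d=eyes.capture(n)
    cv2.imwrite(f'pics/{f}.png',p[:,:,::-1]); np.savez(f'pics/{f}.npz',p=p,d=d,**{k:np.array(v) for k,v in info.items()})
    return p,d,info
def load(f): return np.load(f'pics/{f}.npz')
def ray(z,u,v):
    H=400; f=H/2/np.tan(np.radians(float(z['fov_y']))/2)
    a=np.array([(u-float(z['cx']))/f,(v-float(z['cy']))/f]); s=a.copy()
    for _ in range(20): s=a/(1+float(z['k1'])*(s@s))
    return np.array([s[0],s[1],1.])
def pt(z,u,v,zw=None):
    r=ray(z,u,v); R=z['R'];t=z['t']
    if zw is None:
        dd=z['d'][int(round(v)),int(round(u))]; return R.T@(r*dd-t)
    o=-R.T@t; w=R.T@r; return o+w*(zw-o[2])/w[2]
def crop(f,x0,y0,x1,y1,out,s):
    im=cv2.imread(f'pics/{f}.png')[y0:y1,x0:x1]; cv2.imwrite(f'pics/{out}.png',cv2.resize(im,None,fx=s,fy=s,interpolation=cv2.INTER_CUBIC))
E
python3 -c "
from h import *
o=env.get_obs();print(o, env.tips_ahead)
for n in('scene','top'):
  i=cap(n,n+'0')[2];print(i)
"
```

```text
{'time_s': 0.0, 'joints': array([-7.16533911e+01,  2.01249339e+01,  9.46773769e+01, -1.75627721e-03,
        6.52657438e+01, -4.84757202e+00]), 'dq': array([ 0.05993276, -0.06674273, -0.08513235, -0.16491454,  0.06078276,
       -0.03817736]), 'tau': array([ 1.88663085e-03, -5.06089354e+01, -2.91400659e+01,  6.87559918e-05,
        4.55883681e-03, -6.99007444e-06]), 'eef_pos': array([ 0.21653421, -0.50524853,  0.25574987]), 'ee_rot': array([-1.79932054e+02, -4.16239285e-03,  2.31949142e+01]), 'ft_force': array([-0.31631184, -0.75048232,  0.42511197]), 'ft_torque': array([-0.03442773, -0.00404531,  0.0150208 ]), 'width': 0.0852905736431009} 0.025
{'fov_y': 52.839663198727806, 'cx': 318.5684755738631, 'cy': 202.16788083810317, 'k1': -0.0033654037211190446, 'R': array([[-0.8084752 , -0.58839229, -0.01274226],
       [-0.42843456,  0.60325478, -0.67270164],
       [ 0.40349929, -0.53840337, -0.73980412]]), 't': array([0.38224914, 0.34375548, 1.05280993])}
{'fov_y': 45.28481561586846, 'cx': 326.53446921548476, 'cy': 201.50802297136562, 'k1': 0.019930087298959006, 'R': array([[ 0.01382009, -0.9999028 ,  0.0018421 ],
       [-0.94185557, -0.01363632, -0.33574117],
       [ 0.33573366,  0.00290498, -0.94195248]]), 't': array([-0.12023594,  0.54352335,  1.36969485])}
```

View pics/scene0.png

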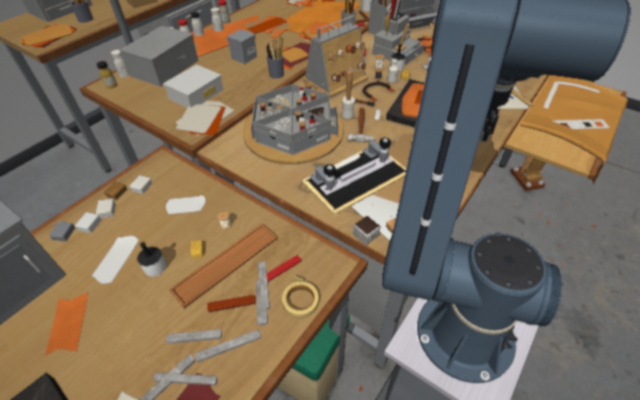

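View pics/top0.png

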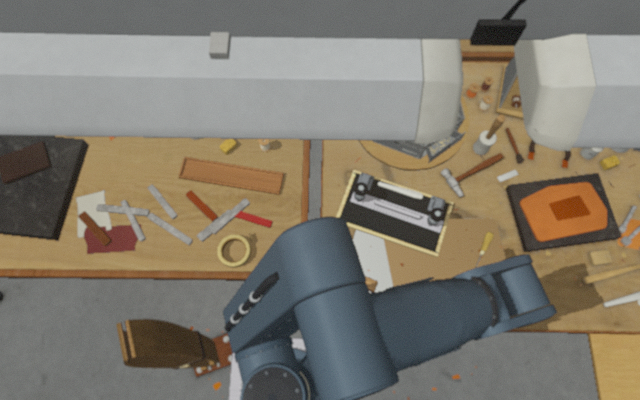

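The top view shows the board at about (395,211), with knobs at (362,182) and (436,207), and the tray at about (232,175). The scene view shows the board at (355,175) and the tray at (225,264). I'll enlarge both.

```bash
python3 -c "
from h import *
crop('top0',320,155,470,265,'t1',5.3);crop('top0',165,140,315,250,'t2',5.3);crop('scene0',290,120,420,220,'s1',6)
z=load('top0')
for u,v in [(362,182),(436,207),(400,195),(395,212),(390,225),(232,175),(220,80),(440,80),(235,235)]: print(u,v,pt(z,u,v).round(3))
"
```

```text
362 182 [ 0.618 -0.223  0.078]
436 207 [ 0.542 -0.452  0.067]
400 195 [ 0.599 -0.35   0.015]
395 212 [ 0.539 -0.331  0.019]
390 225 [ 0.497 -0.315  0.015]
232 175 [0.664 0.201 0.01 ]
220 80 [ 0.328 -0.007  1.061]
440 80 [ 0.33  -0.227  1.063]
235 235 [0.455 0.172 0.024]
```

View pics/t1.png

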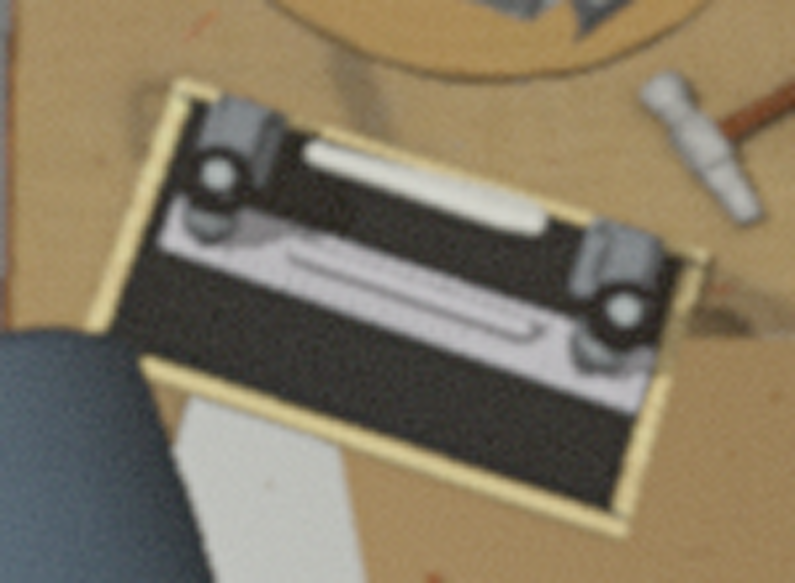

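View pics/t2.png

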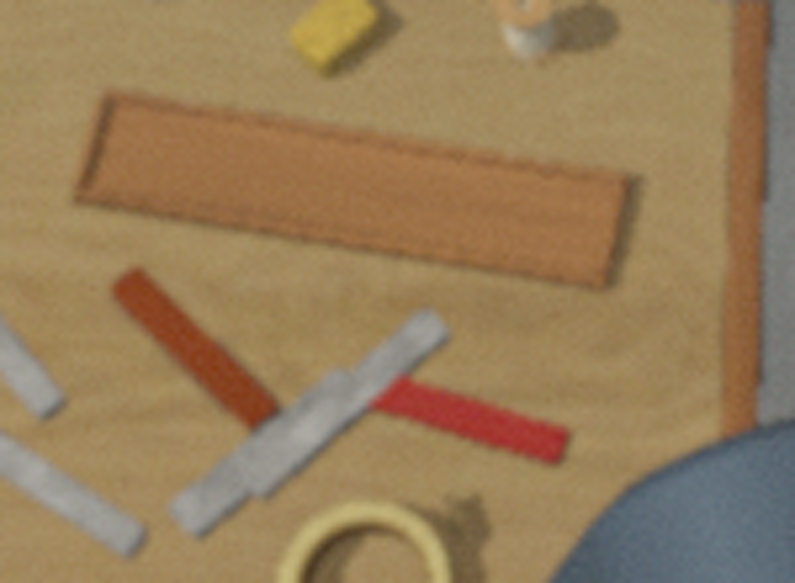

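View pics/s1.png

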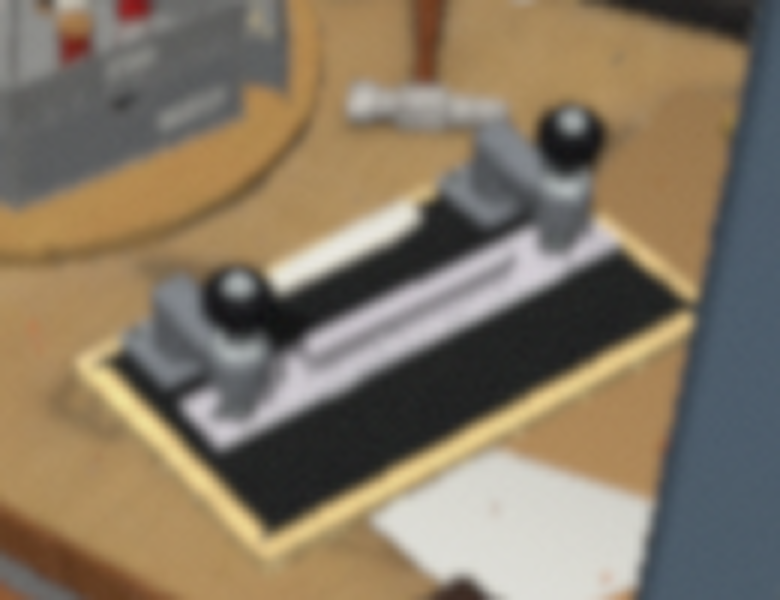

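Crop t1: board corners at (178,85), (705,258) and (622,530); knob caps at (217,175) and (625,308). Crop t2: tray corners at (107,92), (632,178), (608,288) and (75,200). Crop s1: knob caps at (238,285) and (572,122). The bone folder lies behind the rule.

```bash
python3 -c "
from h import *
T=load('top0');S=load('scene0')
def t1(x,y,h): return pt(T,320+(x+.5)/5.3-.5,155+(y+.5)/5.3-.5,h)
def t2(x,y,h): return pt(T,165+(x+.5)/5.3-.5,140+(y+.5)/5.3-.5,h)
def s1(x,y,h): return pt(S,290+(x+.5)/6-.5,120+(y+.5)/6-.5,h)
B=[t1(*c,.018) for c in [(178,85),(705,258),(622,530)]]
print('board',[b[:2].round(4) for b in B],'ctr',((B[0]+B[2])/2).round(4))
d=B[0]-B[1];print('len',np.linalg.norm(d),'yaw of y',np.degrees(np.arctan2(-d[0],d[1])), np.linalg.norm(B[1]-B[2]))
K=[t1(217,175,.12),t1(625,308,.12)];print('knobs top',K)
k=K[0]-K[1];print(np.linalg.norm(k),np.degrees(np.arctan2(-k[0],k[1])),(K[0]+K[1])/2)
K=[s1(238,285,.12),s1(572,122,.12)];print('knobs scene',K)
k=K[0]-K[1];print(np.linalg.norm(k),np.degrees(np.arctan2(-k[0],k[1])),(K[0]+K[1])/2)
print('board scene',s1(80,365,.018),s1(268,552,.018),s1(697,308,.018))
C=[t2(*c,.014) for c in [(107,92),(632,178),(608,288),(75,200)]]
print('tray',np.mean(C,0),[c[:2].round(4) for c in C])
d=C[0]+C[3]-C[1]-C[2];print(np.linalg.norm(d)/2,np.degrees(np.arctan2(-d[0],d[1])))
print('fence top ends',t1(290,255,.044),t1(540,328,.044))
"
```

```text
board [array([ 0.6816, -0.1986]), array([ 0.5721, -0.5176]), array([ 0.4027, -0.4566])] ctr [ 0.5422 -0.3276  0.018 ]
len 0.33723296319781704 yaw of y -18.94529024778406 0.18004446867549526
knobs top [array([ 0.58206671, -0.21491481,  0.12      ]), array([ 0.50540513, -0.44258166,  0.12      ])]
0.24022737281755818 -18.60977033243817 [ 0.54373592 -0.32874824  0.12      ]
knobs scene [array([ 0.58226562, -0.21223065,  0.12      ]), array([ 0.50364026, -0.43808019,  0.12      ])]
0.23914422793000384 -19.194621783043267 [ 0.54295294 -0.32515542  0.12      ]
board scene [ 0.68119764 -0.19301006  0.018     ] [ 0.50885768 -0.13723935  0.018     ] [ 0.40937281 -0.44491535  0.018     ]
tray [0.66095999 0.20179603 0.014     ] [array([0.7245, 0.3622]), array([0.6709, 0.0299]), array([0.5976, 0.0414]), array([0.6509, 0.3737])]
0.33657891806314627 -9.138924515194338
fence top ends [ 0.56118107 -0.26344665  0.044     ] [ 0.51760616 -0.41000658  0.044     ]
```

```bash
cat >> h.py <<'E'
from scipy.spatial.transform import Rotation as Ro
def delta(target,yaw):
    o=env.get_obs(); R=Ro.from_euler('xyz',o['ee_rot'],degrees=True)
    d=R.inv().apply(np.array(target)-o['eef_pos'])*100
    Rt=Ro.from_euler('xyz',[180,0,yaw],degrees=True)
    return d.round(2),(R.inv()*Rt).as_rotvec(degrees=True).round(2)
E
python3 -c "
from h import *
print(delta([.5045,-.4405,.22],45))
"
```

```text
(array([29.02,  5.39,  3.58]), array([-6.000e-02, -2.000e-02, -2.181e+01]))
```

Emit:
jog_arm(deltas="29 5.4 3.6 0 0 -21.8 8.5;29 5.4 3.6 0 0 -21.8 8.5;29 5.4 3.6 0 0 -21.8 8.5;29 5.4 3.6 0 0 -21.8 8.5;29 5.4 3.6 0 0 -21.8 8.5;29 5.4 3.6 0 0 -21.8 8.5;29 5.4 3.6 0 0 -21.8 8.5;29 5.4 3.6 0 0 -21.8 8.5;29 5.4 3.6 0 0 -21.8 8.5")

```text
time_s: 1.0
eef_pos: [0.5035, -0.4413, 0.2202]
ee_rot: [-180.0, 0.0, 45.0]
ft_force: [1.3, -0.7, 0.4]
width: 0.0849
```

```bash
python3 -c "
from h import *
o=env.get_obs();print(o['eef_pos'],o['ee_rot'],o['joints'].round(1))
cap('wrist','w1');cap('top','top1');crop('top1',320,155,470,265,'t1b',5.3)
"
```

```text
[ 0.50350997 -0.44130462  0.22018989] [-1.79966137e+02  1.39592459e-02  4.49551583e+01] [-45.2  34.6  77.2  -0.   68.3  -0.2]
```

View pics/w1.png

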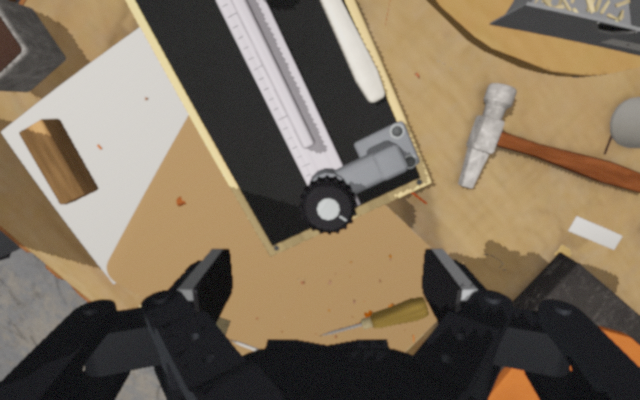

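The wrist view shows the right knob centred at about (328,205). The clamp column is behind it at (395,140), and the sanding block is at (58,160), off to the front.

```bash
python3 -c "
from h import *
crop('w1',270,140,450,260,'w1c',4.4)
z=load('w1')
print(pt(z,329,208.,.121),pt(z,329,208))
for u,v in [(435,185),(270,250)]: print(pt(z,u,v,.018))
"
```

```text
[ 0.50620591 -0.4401902   0.121     ] [ 0.50671822 -0.43965666  0.12349554]
[ 0.57913081 -0.52160866  0.018     ]
[ 0.40664957 -0.45069259  0.018     ]
```

View pics/w1c.png

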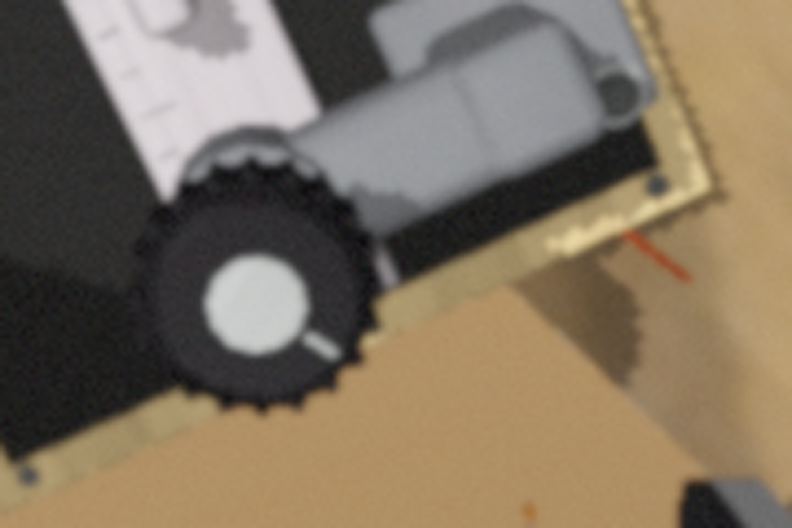

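Emit:
jog_arm(deltas="0.2 0.1 4 0 0 0 8.5;0.2 0.1 8 0 0 0 8.5;0.2 0.1 10 0 0 0 8.5;0.2 0.1 10 0 0 0 6;0.2 0.1 10 0 0 0 4.8;0.2 0.1 10 0 0 0 4.4", newtons=30)

```text
time_s: 1.7
eef_pos: [0.5069, -0.4411, 0.1224]
ee_rot: [179.8, -0.0, 45.0]
ft_force: [0.4, -0.0, 1.4]
width: 0.0448
```

```bash
python3 -c "
from h import *
o=env.get_obs();print(o['eef_pos'],o['ee_rot'],o['width'],o['ft_force'],o['ft_torque'],o['tau'])
cap('wrist','w2');cap('scene','sc2');crop('sc2',290,100,420,200,'s2',6)
"
```

```text
[ 0.50692896 -0.44114643  0.12240276] [ 1.79828624e+02 -9.88045323e-05  4.49658277e+01] 0.044772488142030824 [ 0.37624335 -0.046547    1.43341581] [-0.00566981 -0.01894539 -0.01728869] [-1.31878601e-01 -6.64911103e+01 -2.63582397e+01 -3.37127240e-03
  9.99319396e-03 -1.69354258e-03]
```

View pics/w2.png

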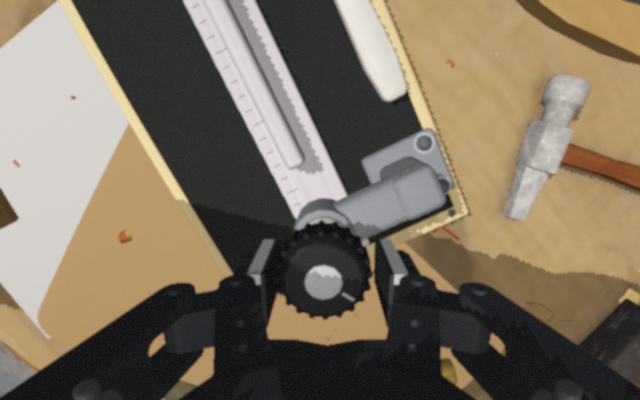

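```bash
python3 -c "
from h import *
z=load('w2');p=pt(z,322.5,283,.122);print(p)
print(delta([p[0],p[1],.121],45))
"
```

```text
[ 0.50529913 -0.43980676  0.122     ]
(array([-0.04, -0.19,  0.1 ]), array([ 0.15, -0.  , -0.02]))
```

Emit:
jog_arm(deltas="0 -0.15 0.1 0 0 0 4.4;0 -0.15 0.1 0 0 0 4.0;0 -0.15 0.1 0 0 0 3.6;0 -0.15 0.1 0 0 0 3.6;0 -0.15 0.1 0 0 0 3.6", newtons=30)

```text
time_s: 2.3
eef_pos: [0.5059, -0.4396, 0.12]
ee_rot: [179.9, 0.0, 45.0]
ft_force: [1.8, -1.6, 5.6]
width: 0.0388
```

```bash
cat > st.py <<'E'
from h import *
o=env.get_obs();print(o['time_s'],o['eef_pos'].round(4),o['ee_rot'].round(2),o['width'],o['ft_force'].round(2),o['ft_torque'].round(3),o['tau'][-1],o['joints'].round(1))
E
python3 st.py
```

```text
2.3 [ 0.5059 -0.4396  0.12  ] [179.91   0.    44.99] 0.038769585717095614 [ 1.84 -1.57  5.63] [-0.202 -0.301 -0.031] -0.006035712867742404 [-45.   40.9  81.2  -0.   57.8   0. ]
```

Emit:
jog_arm(deltas="0 0 0 0 0 3 3.6;0 0 0 0 0 6 3.6;0 0 0 0 0 6 3.6;0 0 0 0 0 6 3.6")

```text
time_s: 2.7
eef_pos: [0.506, -0.4396, 0.1198]
ee_rot: [179.9, -0.0, 39.1]
ft_force: [2.5, -3.0, 5.2]
width: 0.0391
```

```bash
python3 st.py
```

```text
2.7 [ 0.506  -0.4396  0.1198] [ 1.7989e+02 -1.0000e-02  3.9090e+01] 0.03914460661255014 [ 2.54 -2.97  5.19] [-0.636 -0.537  0.182] 0.27974766679108143 [-45.   40.9  81.2  -0.   57.8   5.9]
```

Emit:
jog_arm(deltas="0 0 0 0 0 3 3.6;0 0 0 0 0 3 3.6;0 0 0 0 0 3 3.6")

```text
time_s: 3.0
eef_pos: [0.506, -0.4397, 0.1197]
ee_rot: [179.9, -0.0, 36.1]
ft_force: [2.9, -3.7, 3.9]
width: 0.0392
```

```bash
python3 st.py
```

```text
3.0 [ 0.506  -0.4397  0.1197] [ 1.7989e+02 -1.0000e-02  3.6090e+01] 0.03917398190443964 [ 2.95 -3.74  3.91] [-0.8   -0.679  0.306] 0.3602038510143757 [-45.   40.9  81.2  -0.   57.8   8.9]
```

Clockwise winds up like a spring at about 2.4 N m/rad, so that is the tightening way. I'll reverse to counter-clockwise.

Emit:
jog_arm(deltas="0 0 0 0 0 -5 3.6;0 0 0 0 0 -10 3.6;0 0 -0.02 0 0 -15 3.6;0 0 -0.03 0 0 -20 3.6;0 0 -0.03 0 0 -20 3.6")

```text
time_s: 3.5
eef_pos: [0.5057, -0.4393, 0.1202]
ee_rot: [180.0, 0.0, 56.2]
ft_force: [1.2, -1.3, 7.5]
width: 0.0391
```

```bash
python3 st.py
```

```text
3.5 [ 0.5057 -0.4393  0.1202] [179.96   0.    56.23] 0.03912927107761383 [ 1.22 -1.25  7.5 ] [-0.295 -0.175 -0.117] -1.2147829681634903 [-45.   40.9  81.2   0.   57.9 -11.2]
```

It gives at an even 0.12 N m, so this is the loosening way. I'll go on to about 88°.

Emit:
jog_arm(deltas="0 0 -0.03 0 0 -8 3.6;0 0 -0.05 0 0 -16 3.6;0 0 -0.08 0 0 -24 3.6;0 0 -0.1 0 0 -32 3.6;0 0 -0.13 0 0 -40 3.6;0 0 -0.16 0 0 -48 3.6;0 0 -0.18 0 0 -56 3.6;0 0 -0.21 0 0 -64 3.6;0 0 -0.24 0 0 -72 3.6;0 0 -0.26 0 0 -78 3.6;0 0 -0.26 0 0 -78 3.6;0 0 -0.26 0 0 -78 3.6")

```text
time_s: 4.7
eef_pos: [0.504, -0.4398, 0.1226]
ee_rot: [-179.9, -0.1, 134.1]
ft_force: [-8.1, -3.8, 11.2]
width: 0.039
```

```bash
python3 st.py
```

```text
4.7 [ 0.504  -0.4398  0.1226] [-1.7987e+02 -1.1000e-01  1.3407e+02] 0.03895966979887612 [-8.12 -3.78 11.23] [-0.761  1.651 -0.177] -0.26148377917706966 [-45.   40.7  81.2  -0.1  58.2 -89. ]
```

Now I'll open, rise and check with the wrist camera.

Emit:
jog_arm(deltas="0 0 0 0 0 0 6;0 0 0 0 0 0 8.5;0 0 0 0 0 0 8.5;0 0 -4 0 0 0 8.5;0 0 -8 0 0 0 8.5;0 0 -10 0 0 0 8.5;0 0 -10 0 0 0 8.5")

```text
time_s: 5.4
eef_pos: [0.5064, -0.4397, 0.2254]
ee_rot: [180.0, 0.3, 134.0]
ft_force: [0.5, 0.1, 0.1]
width: 0.085
```

```bash
python3 -c "
from h import *
cap('wrist','w3');print(delta([.5825,-.2135,.225],60))
";python3 st.py
```

```text
(array([10.9 , 21.2 , -0.22]), array([6.000e-02, 7.000e-02, 7.402e+01]))
5.45 [ 0.5058 -0.4392  0.223 ] [1.7999e+02 8.0000e-02 1.3402e+02] 0.08486762892222185 [-0.23  0.86 -1.01] [ 0.028 -0.052  0.029] -0.0016910382692003623 [-45.   34.4  77.1   0.   68.5 -89. ]
```

View pics/w3.png

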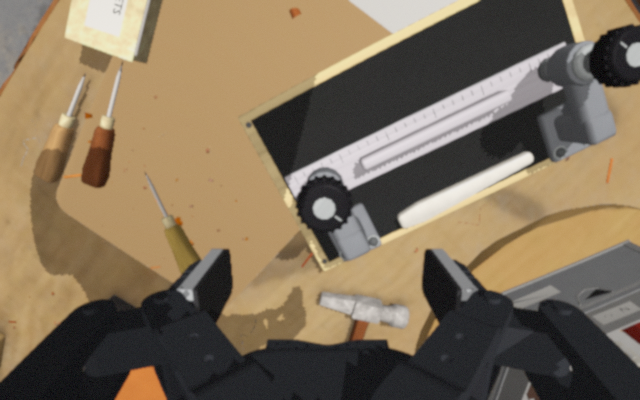

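The right knob's pointer kept its bearing relative to the gripper ((345,221) about (323,207), as before), so the knob turned the full 89°. The left knob shows at (630,57). Next I'll go above it.

Emit:
jog_arm(deltas="1.8 3.5 0 0 0 8 8.5;3.6 7 0 0 0 16 8.5;5.4 10.5 0 0 0 24 8.5;7.2 14 0 0 0 32 8.5;9 17.5 0 0 0 40 8.5;10.9 21.3 0 0 0 48 8.5;10.9 21.3 0 0 0 56 8.5;10.9 21.3 0 0 0 64 8.5;10.9 21.3 0 0 0 72 8.5;10.9 21.3 0 0 0 74 8.5;10.9 21.3 0 0 0 74 8.5")

```text
time_s: 6.55
eef_pos: [0.5824, -0.2124, 0.2203]
ee_rot: [-179.8, 0.0, 60.0]
ft_force: [-0.7, 0.4, -0.2]
width: 0.0851
```

```bash
python3 -c "
from h import *
cap('wrist','w4');crop('w4',240,130,440,280,'w4c',4)
";python3 st.py
```

```text
6.6 [ 0.5825 -0.2125  0.2206] [-1.7985e+02  1.0000e-02  6.0070e+01] 0.08493625888630321 [-0.2   0.15  0.32] [-0.024 -0.053 -0.009] 0.291198855265975 [-24.3  29.5  85.6   0.   65.1   5.6]
```

View pics/w4c.png

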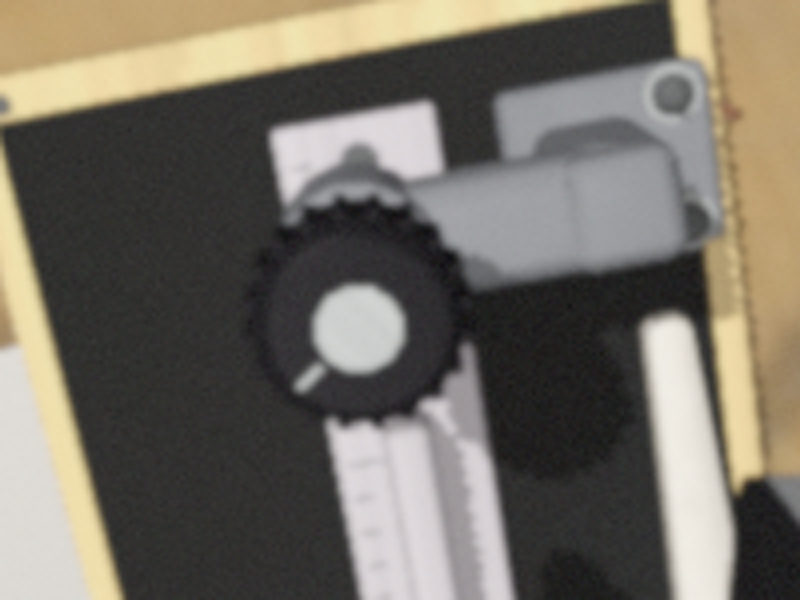

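The left knob's cap is at crop (360,328), which is pixel (329.6,211.6).

```bash
python3 -c "
from h import *
z=load('w4');p=pt(z,329.6,211.6,.122);print(p);print(delta([p[0],p[1],.1195],60))
"
```

```text
[ 0.58396841 -0.21285188  0.122     ]
(array([ 0.04,  0.17, 10.11]), array([-0.15,  0.01,  0.07]))
```

Emit:
jog_arm(deltas="0 0.1 4 0 0 0 8.5;0 0.1 8 0 0 0 8.5;0 0.1 10.1 0 0 0 8.5;0 0.1 10.1 0 0 0 6;0 0.1 10.1 0 0 0 4.4;0 0.1 10.1 0 0 0 3.6;0 0.1 10.1 0 0 0 3.6;0 0.1 10.1 0 0 0 3.6;0 0.1 10.1 0 0 0 3.6", newtons=30)

```text
time_s: 7.5
eef_pos: [0.5843, -0.2134, 0.123]
ee_rot: [179.9, -0.0, 60.0]
ft_force: [-4.0, 1.0, 5.0]
width: 0.0387
```

```bash
python3 st.py
```

```text
7.5 [ 0.5843 -0.2134  0.123 ] [ 1.7991e+02 -1.0000e-02  6.0010e+01] 0.03867806103954341 [-4.01  0.99  5.02] [0.227 0.461 0.014] 0.0018153621931560338 [-24.4  36.3  89.5   0.   54.2   5.6]
```

Emit:
jog_arm(deltas="0 0 0 0 0 3 3.6;0 0 0 0 0 6 3.6;0 0 0 0 0 9 3.6;0 0 0 0 0 9 3.6")

```text
time_s: 7.9
eef_pos: [0.5844, -0.2135, 0.1232]
ee_rot: [179.9, -0.0, 50.9]
ft_force: [-2.5, 0.8, 5.9]
width: 0.0385
```

```bash
python3 st.py
```

```text
7.9 [ 0.5844 -0.2135  0.1232] [ 1.7988e+02 -3.0000e-02  5.0920e+01] 0.038495746751972405 [-2.48  0.76  5.9 ] [0.232 0.511 0.136] 0.7698382996022701 [-24.4  36.3  89.5  -0.   54.2  14.7]
```

At 9° the moment is only 0.136 N m, against 0.34 on the tightening side of the other screw. Clockwise is giving, so I'll go on.

Emit:
jog_arm(deltas="0 0 -0.03 0 0 8 3.6;0 0 -0.05 0 0 16 3.6;0 0 -0.08 0 0 24 3.6;0 0 -0.1 0 0 32 3.6;0 0 -0.13 0 0 40 3.6")

```text
time_s: 8.4
eef_pos: [0.5847, -0.2142, 0.1246]
ee_rot: [179.8, -0.1, 10.7]
ft_force: [-2.3, -3.1, 4.5]
width: 0.0387
```

```bash
python3 st.py
```

```text
8.4 [ 0.5847 -0.2142  0.1246] [ 1.7983e+02 -1.3000e-01  1.0710e+01] 0.03871851321131039 [-2.29 -3.07  4.53] [-0.816  0.329  0.093] -2.1544329822063446 [-24.4  36.2  89.4  -0.1  54.2  54.9]
```

Emit:
jog_arm(deltas="0 0 -0.03 0 0 8 3.6;0 0 -0.05 0 0 16 3.6;0 0 -0.08 0 0 24 3.6;0 0 -0.1 0 0 32 3.6;0 0 -0.13 0 0 40 3.6;0 0 -0.13 0 0 40 3.6;0 0 -0.13 0 0 40 3.6")

```text
time_s: 9.1
eef_pos: [0.5842, -0.2149, 0.1258]
ee_rot: [179.9, -0.2, -29.0]
ft_force: [-4.2, -6.8, 5.2]
width: 0.039
```

```bash
python3 st.py
```

```text
9.1 [ 0.5842 -0.2149  0.1258] [179.88  -0.18 -28.97] 0.03903119229815971 [-4.18 -6.77  5.17] [-1.508  0.993  0.11 ] 0.286593334749341 [-24.4  36.1  89.4  -0.2  54.4  94.6]
```

Emit:
jog_arm(deltas="0 0 0 0 0 0 6;0 0 0 0 0 0 8.5;0 0 0 0 0 0 8.5;0 0 -4 0 0 0 8.5;0 0 -8 0 0 0 8.5;0 0 -10 0 0 0 8.5;0 0 -10 0 0 0 8.5")

```text
time_s: 9.8
eef_pos: [0.5851, -0.2136, 0.2272]
ee_rot: [-180.0, -0.3, -29.0]
ft_force: [-0.4, -0.5, -0.3]
width: 0.0853
```

```bash
python3 -c "
from h import *
cap('wrist','w5');print(delta([.543,-.327,.22],71.1))
";python3 st.py
```

```text
(array([ 1.89, 11.95,  0.49]), array([   0.11,   -0.12, -100.09]))
9.85 [ 0.5844 -0.2133  0.2249] [-1.7998e+02 -1.4000e-01 -2.8990e+01] 0.08511700987241733 [ 0.22 -0.23 -1.7 ] [ 0.025  0.041 -0.049] -0.00033525923754496034 [-24.3  29.3  85.3   0.   65.3  94.6]
```

View pics/w5.png

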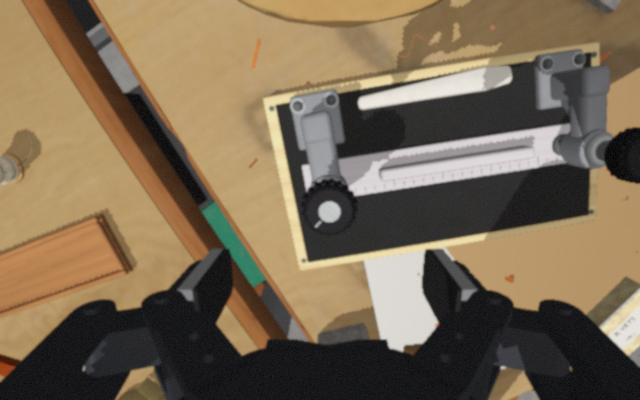

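The left knob's pointer also kept its gripper bearing ((318,225) about (330,210)), so it turned about 89°. The fence runs from (382,172) to (533,150). Next I'll go over its middle.

Emit:
jog_arm(deltas="0.3 2 0 0 0 -8 8.5;0.6 4 0 0 0 -16 8.5;0.9 6 0 0 0 -25 8.5;1.2 8 0 0 0 -33 8.5;1.5 10 0 0 0 -42 8.5;1.9 12 0.5 0 0 -50 8.5;1.9 12 0.5 0 0 -58 8.5;1.9 12 0.5 0 0 -67 8.5;1.9 12 0.5 0 0 -75 8.5;1.9 12 0.5 0 0 -84 8.5;1.9 12 0.5 0 0 -92 8.5;1.9 12 0.5 0 0 -100 8.5;1.9 12 0.5 0 0 -100 8.5")

```text
time_s: 11.15
eef_pos: [0.5419, -0.3271, 0.2171]
ee_rot: [-179.9, -0.0, 71.1]
ft_force: [0.6, -0.3, -0.6]
width: 0.0849
```

```bash
python3 -c "
from h import *
cap('wrist','w6')
";python3 st.py
```

```text
11.2 [ 0.542  -0.3272  0.2174] [-1.7988e+02 -4.0000e-02  7.0830e+01] 0.08535454907138278 [0.63 0.55 0.48] [0.036 0.034 0.004] -0.9767977148294449 [-35.3  31.   83.6   0.   65.5 -16.2]
```

View pics/w6.png

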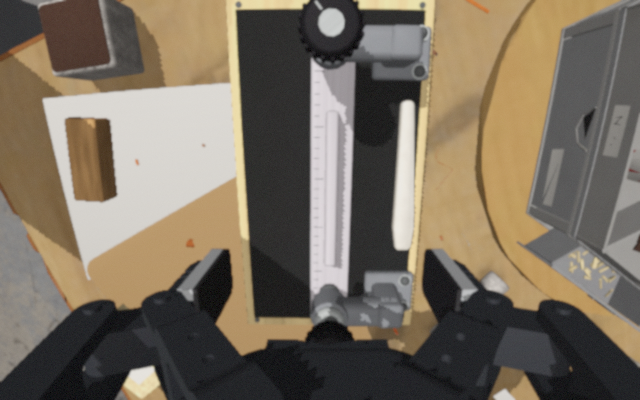

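```bash
python3 -c "
from h import *
crop('w6',290,90,390,290,'w6c',3)
"
```

```text
(no output)
```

View pics/w6c.png

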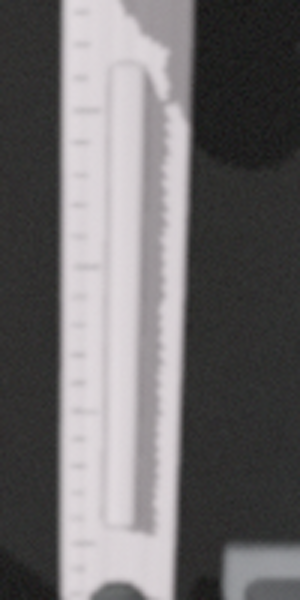

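```bash
python3 -c "
from h import *
z=load('w6');a=pt(z,331.6,110.3,.044);b=pt(z,329.2,265,.044);print(a,b,np.linalg.norm(a-b));m=(a+b)/2;d=a-b
yaw=np.degrees(np.arctan2(d[1],d[0]));print(m,yaw)
print(delta([m[0],m[1],.053],71.1))
K=np.array([[.5844,-.2133],[.5056,-.4395]]);print('knob mid',K.mean(0),np.degrees(np.arctan2(*(K[0]-K[1])[::-1])))
"
```

```text
[ 0.56821062 -0.2619785   0.044     ] [ 0.51866455 -0.40151496  0.044     ] 0.14807172799101398
[ 0.54343758 -0.33174673  0.044     ] 70.45126429450578
(array([-0.4 ,  0.32, 16.44]), array([-0.12, -0.04, -0.27]))
knob mid [ 0.545  -0.3264] 70.79348843050434
```

Emit:
jog_arm(deltas="-0.2 0.3 4 0 0 0 5;-0.2 0.3 8 0 0 0 4;-0.2 0.3 12 0 0 0 4;-0.2 0.3 15 0 0 0 4;-0.2 0.3 16.3 0 0 0 4;-0.2 0.3 16.3 0 0 0 4")

```text
time_s: 11.8
eef_pos: [0.5438, -0.3298, 0.054]
ee_rot: [-179.8, -0.1, 70.9]
ft_force: [-0.2, -0.3, -0.5]
width: 0.0398
```

```bash
python3 st.py;  python3 -c "
from h import *
cap('wrist','w7')"
```

```text
11.8 [ 0.5438 -0.3298  0.054 ] [-1.7982e+02 -5.0000e-02  7.0860e+01] 0.03978501971382605 [-0.22 -0.35 -0.45] [-0.038 -0.016 -0.008] 0.04874620819464326 [-35.4  43.2  88.2  -0.   48.8 -16.3]
```

View pics/w7.png

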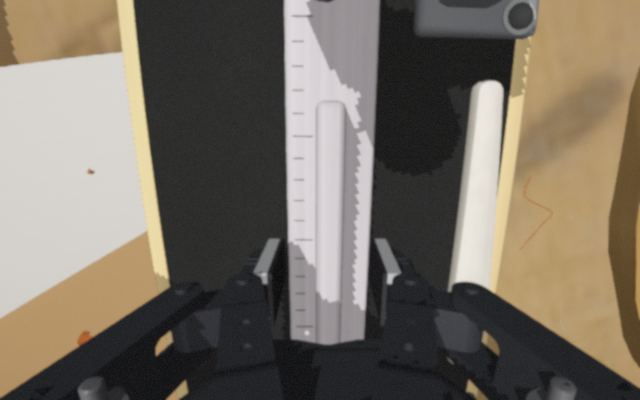

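The pads at (270,260) and (385,260) straddle the fence at x = 329, so I'll close.

Emit:
jog_arm(deltas="0 0 0 0 0 0 2;0 0 0 0 0 0 1;0 0 0 0 0 0 1;0 0 0 0 0 0 0.9;0 0 0 0 0 0 0.9", newtons=60)

```text
time_s: 12.35
eef_pos: [0.5453, -0.3309, 0.0577]
ee_rot: [179.8, 0.0, 71.0]
ft_force: [-0.6, 1.5, 7.4]
width: 0.01
```

```bash
python3 st.py
```

```text
12.35 [ 0.5453 -0.3309  0.0577] [1.7985e+02 4.0000e-02 7.0950e+01] 0.010011013186706271 [-0.61  1.49  7.41] [ 0.195  0.233 -0.252] -0.23340290877968073 [-35.4  42.9  88.1   0.   48.8 -16.4]
```

```bash
python3 -c "
from h import *
cap('wrist','w8');crop('w8',220,80,420,360,'w8c',2)"; python3 st.py
```

```text
12.4 [ 0.5453 -0.3309  0.0577] [1.7985e+02 4.0000e-02 7.0950e+01] 0.010343131907433727 [-0.77  1.43  8.81] [ 0.134  0.232 -0.228] -0.23335803765803576 [-35.4  42.9  88.1   0.   48.8 -16.4]
```

View pics/w8c.png

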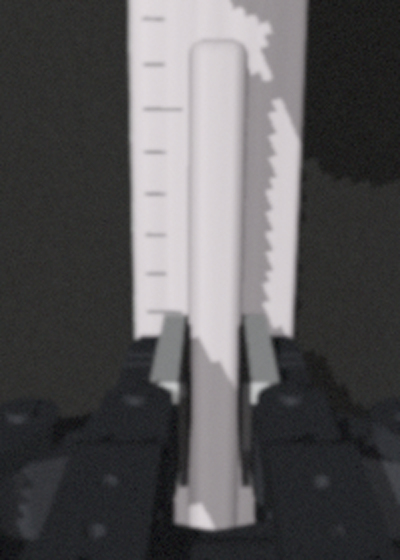

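The fence is held between both pads. I'll test with a small slide first, easing the downward load a little.

Emit:
jog_arm(deltas="0 0 -0.2 0 0 0 0.9;0 -0.5 -0.25 0 0 0 0.9;0 -1.2 -0.25 0 0 0 0.9;0 -1.5 -0.25 0 0 0 0.9;0 -1.5 -0.25 0 0 0 0.9")

```text
time_s: 12.9
eef_pos: [0.5297, -0.3252, 0.0582]
ee_rot: [-180.0, -0.0, 71.0]
ft_force: [0.2, -0.9, -2.3]
width: 0.0102
```

```bash
python3 st.py
```

```text
12.9 [ 0.5297 -0.3252  0.0582] [-1.7996e+02 -1.0000e-02  7.0980e+01] 0.010228745644010693 [ 0.17 -0.87 -2.29] [ 0.004 -0.075 -0.031] -0.02466431586071849 [-35.8  41.6  90.7  -0.   47.7 -16.8]
```

It slides freely, with only the rule's weight on the wrist. I'll continue to about 7 cm, then lift.

Emit:
jog_arm(deltas="0 -1 0 0 0 0 0.9;0 -2 0 0 0 0 0.9;0 -3 0 0 0 0 0.9;0 -4 0 0 0 0 0.9;0 -5 0 0 0 0 0.9;0 -5.5 0 0 0 0 0.9;0 -5.5 0 0 0 0 0.9;0 -5.5 0 0 0 0 0.9")

```text
time_s: 13.7
eef_pos: [0.4786, -0.3077, 0.0585]
ee_rot: [180.0, 0.0, 71.0]
ft_force: [-0.0, -0.0, -3.2]
width: 0.0099
```

```bash
python3 st.py;  python3 -c "
from h import *
cap('wrist','w9')
z=load('w9')"
```

```text
13.7 [ 0.4786 -0.3077  0.0585] [1.7997e+02 1.0000e-02 7.0990e+01] 0.009899718570599578 [-0.02 -0.02 -3.18] [0.003 0.011 0.017] -0.007770092342980206 [-37.4  37.5  99.3   0.   43.2 -18.4]
```

View pics/w9.png

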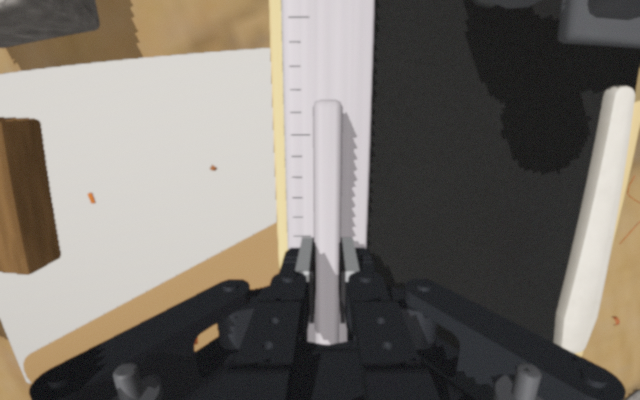

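The rule is out over the front edge of the board, with its front edge at x = 283 in line with the board's front. I'll work out the grip offset and the move to the tray.

```bash
python3 -c "
from h import *
z=load('w9');o=env.get_obs();e=pt(z,328,101,.045);print('tip from tcp, tool',Ro.from_euler('xyz',o['ee_rot'],degrees=True).inv().apply(e-o['eef_pos']))
print(delta([.661,.202,.22],80.9))"
```

```text
tip from tcp, tool [0.07189112 0.00047185 0.01340563]
(array([ 54.13,   0.64, -16.17]), array([ 0.03,  0.01, -9.91]))
```

Emit:
jog_arm(deltas="0 0 -2 0 0 0 0.9;0 0 -5 0 0 0 0.9;0 0 -10 0 0 0 0.9;0 0 -14 0 0 0 0.9;0 0 -16 0 0 0 0.9;0 0 -16 0 0 0 0.9")

```text
time_s: 14.35
eef_pos: [0.4796, -0.3084, 0.2213]
ee_rot: [179.7, 0.1, 71.0]
ft_force: [1.2, -0.1, -2.1]
width: 0.0103
```

Emit:
jog_arm(deltas="3 0 0 0 0 -1 0.9;7 0 0 0 0 -2 0.9;11 0 0 0 0 -3 0.9;15 0 0 0 0 -4 0.9;19 0 0 0 0 -5 0.9;23 0.5 0 0 0 -6 0.9;27 0.5 0 0 0 -7 0.9;31 0.5 0 0 0 -8 0.9;35 0.5 0 0 0 -9 0.9;39 0.5 0 0 0 -9.5 0.9;43 0.5 0 0 0 -9.9 0.9;47 0.6 0 0 0 -9.9 0.9;51 0.6 0 0 0 -9.9 0.9;53 0.6 0 0 0 -9.9 0.9;54.1 0.6 0 0 0 -9.9 0.9;54.1 0.6 0 0 0 -9.9 0.9;54.1 0.6 0 0 0 -9.9 0.9")

```text
time_s: 16.05
eef_pos: [0.6599, 0.201, 0.2174]
ee_rot: [-179.9, 0.0, 80.9]
ft_force: [-0.5, -0.8, -2.1]
width: 0.0103
```

```bash
python3 st.py;  python3 -c "
from h import *
cap('wrist','w10');cap('top','top10');crop('top10',165,100,315,250,'t10',5)"
```

```text
16.05 [0.6599 0.201  0.2174] [-1.7993e+02  5.0000e-02  8.0870e+01] 0.0102782389749612 [-0.46 -0.76 -2.13] [ 0.004  0.054 -0.029] 0.02932879258878529 [13.1 36.9 73.5 -0.  69.6 22.2]
```

View pics/w10.png

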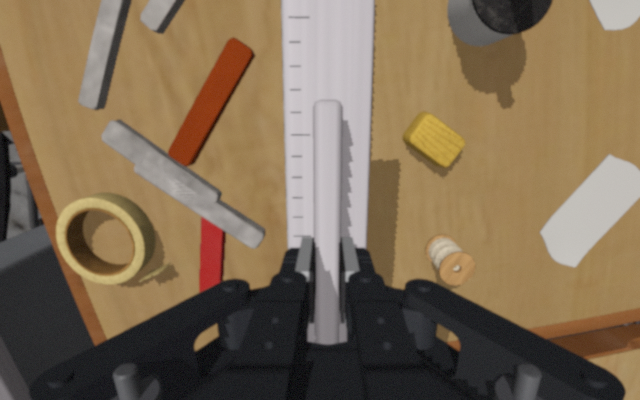

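View pics/t10.png

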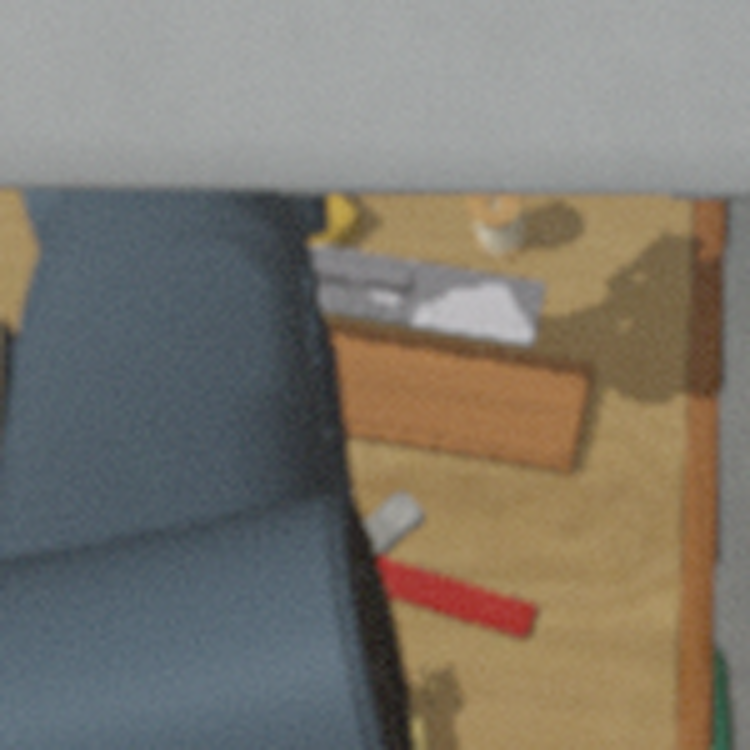

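In crop t10, the rule's near end corners are at (545,282) and (530,345), and the tray's near end corners are at (593,370) and (570,470). The wrist view shows the rule straight in the grip and hiding the tray. I'll compare the two.

```bash
python3 -c "
from h import *
T=load('top10')
def t(x,y,h): return pt(T,165+(x+.5)/5-.5,100+(y+.5)/5-.5,h)
a,b=t(545,282,.183),t(530,345,.183);c,d=t(593,370,.014),t(573,470,.014)
y=np.array([np.sin(np.radians(9.14)),np.cos(np.radians(9.14))]);x=np.array([y[1],-y[0]])
mr=(a+b)[:2]/2;mt=(c+d)[:2]/2;print(mr,mt,np.linalg.norm(a-b),np.linalg.norm(c-d))
print('rule mid',mr+y*.15,'tray mid',mt+y*.17,'diff along,across',(mt+y*.17-mr-y*.15)@y,(mt-mr)@x)
o=env.get_obs();print(delta([.662,.2045,.06],80.9))
"
```

```text
[0.63361748 0.04887804] [0.63403945 0.03687173] 0.04115538618141275 0.0712624316489736
rule mid [0.65744458 0.19697351] tray mid [0.6610435  0.20471326] diff along,across 0.008213158517577812 0.0023237867781442443
(array([ 0.41,  0.13, 15.81]), array([-0.02,  0.02, -0.07]))
```

Emit:
jog_arm(deltas="0.6 0.2 3 0 0 0 0.9;0.6 0.2 7 0 0 0 0.9;0.6 0.2 11 0 0 0 0.9;0.6 0.2 14 0 0 0 0.9;0.6 0.2 15 0 0 0 0.9;0.6 0.2 15 0 0 0 0.9;0.6 0.2 15 0 0 0 0.9")

```text
time_s: 16.85
eef_pos: [0.6641, 0.2075, 0.0702]
ee_rot: [179.9, -0.1, 80.9]
ft_force: [1.5, -0.4, -1.7]
width: 0.0102
```

```bash
python3 st.py;  python3 -c "
from h import *
cap('wrist','w11');cap('top','top11');crop('top11',215,130,315,230,'t11',6);cap('scene','sc11');crop('sc11',150,200,310,320,'s11',5)"
```

```text
16.85 [0.6641 0.2075 0.0702] [ 1.7986e+02 -6.0000e-02  8.0870e+01] 0.010165696892083756 [ 1.5  -0.38 -1.69] [ 0.001  0.009 -0.005] -0.002340782666578889 [13.5 46.9 77.6 -0.  55.4 22.6]
```

View pics/w11.png

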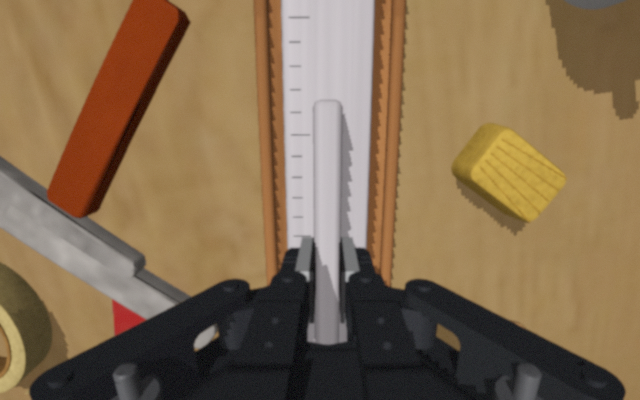

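View pics/t11.png

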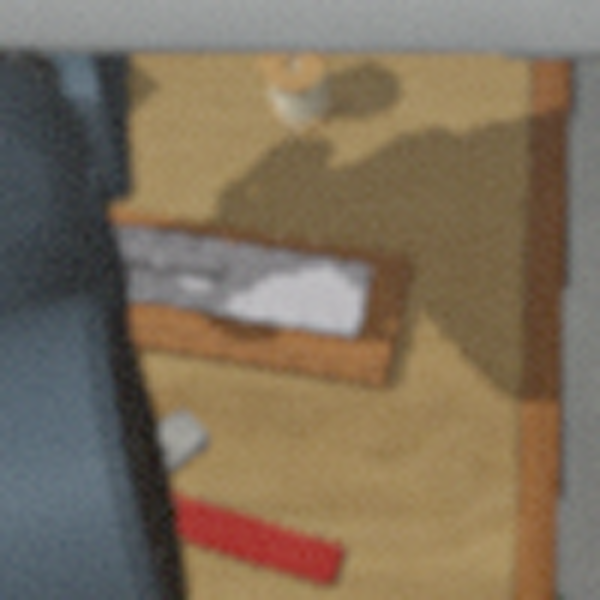

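View pics/s11.png

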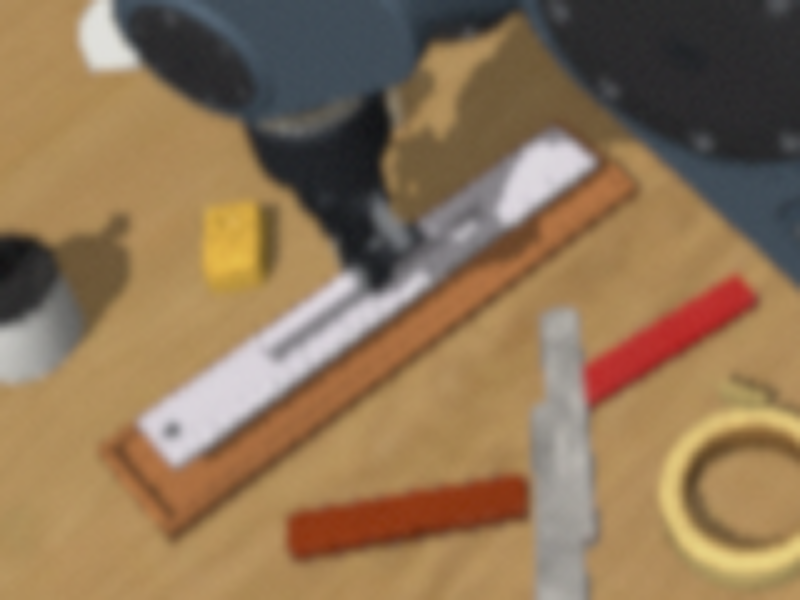

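Scene crop s11: rule ends at (137,418)/(178,467) and (557,125)/(603,162); tray corners at (102,448), (176,540) and (636,185). Top crop t11: rule end at (373,262)/(361,337), tray end at (412,262)/(392,385).

```bash
python3 -c "
from h import *
S=load('sc11');T=load('top11');W=load('w11')
s=lambda x,y,h: pt(S,150+(x+.5)/5-.5,200+(y+.5)/5-.5,h)[:2]
t=lambda x,y,h: pt(T,215+(x+.5)/6-.5,130+(y+.5)/6-.5,h)[:2]
th=np.radians(9.14);y=np.array([np.sin(th),np.cos(th)]);x=np.array([y[1],-y[0]])
h=.036
r=[s(137,418,h),s(178,467,h),s(557,125,h),s(603,162,h)];rm=np.mean(r,0)
q=[s(102,448,.014),s(176,540,.014),s(636,185,.014)];tm=(q[0]+q[2])/2
d=(r[0]+r[1]-r[2]-r[3]);print('scene rule',rm,np.degrees(np.arctan2(d[0],d[1])),np.linalg.norm(d)/2,'tray',tm,'yaw',np.degrees(np.arctan2(*(q[1]-q[2]))),np.linalg.norm(q[1]-q[2]),np.linalg.norm(q[1]-q[0]))
print('along,across',(tm-rm)@y,(tm-rm)@x)
a,b=t(373,262,h),t(361,337,h);c,e=t(412,262,.014),t(392,385,.014)
print('top along,across',((c+e)/2+.17*y-(a+b)/2-.15*y)@y,((c+e)-(a+b))@x/2)
for row in (50,150,220):
  for u,hh in ((259+(row-100)*.06,.014),(284,h),(373,h),(401-(row-100)*.06,.014)): p=pt(W,u,row,hh)[:2];print(row,u,(p@x).round(4),end=' ')
  print()
"
```

```text
scene rule [0.66105143 0.20414909] 9.853523557045579 0.30042499590143723 tray [0.66124346 0.20836513] yaw 8.207105386695476 0.3360955638599492 0.07912646340752724
along,across 0.004193010942513721 -0.00048010923854946045
top along,across 0.0022767808712906446 -0.0019095844098897699
50 256.0 0.5873 50 284 0.6042 50 373 0.6434 50 404.0 0.6622 
150 262.0 0.5882 150 284 0.6029 150 373 0.6449 150 398.0 0.6616 
220 266.2 0.5886 220 284 0.6018 220 373 0.6462 220 393.8 0.6615
```

The rule is centred across the tray to within 1–2 mm, and along it to about 3 mm. I'll lower it.

Emit:
jog_arm(deltas="0.3 0 0.8 0 0 0 0.9;0.3 0 1.5 0 0 0 0.9;0.3 0 2 0 0 0 0.9;0.3 0 2.2 0 0 0 0.9;0.3 0 2.2 0 0 0 0.9")

```text
time_s: 17.5
eef_pos: [0.6634, 0.2106, 0.0467]
ee_rot: [-179.9, 0.0, 80.9]
ft_force: [-5.0, -0.8, 7.4]
width: 0.0103
```

```bash
python3 st.py
```

```text
17.5 [0.6634 0.2106 0.0467] [-1.7995e+02  2.0000e-02  8.0900e+01] 0.010297712975748434 [-4.99 -0.8   7.39] [-0.097  0.797 -0.026] 0.005056120280642062 [13.8 48.8 77.6  0.  53.6 22.9]
```

```bash
python3 -c "
from h import *
cap('wrist','w12');crop('w12',220,0,440,290,'w12c',2)"
```

```text
(no output)
```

View pics/w12c.png

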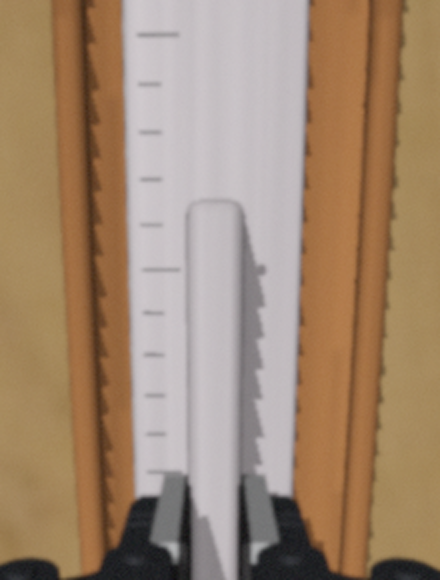

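There is clear floor on both sides of the bar, which is seated on the tray floor. I'll release and rise.

Emit:
jog_arm(deltas="0 0 -0.1 0 0 0 1.2;0 0 -0.1 0 0 0 1.8;0 0 -0.1 0 0 0 2.8;0 0 -0.1 0 0 0 3.5;0 0 -0.1 0 0 0 3.5;0 0 -2 0 0 0 3.5;0 0 -6 0 0 0 3.5;0 0 -10 0 0 0 3.5;0 0 -14 0 0 0 3.5;0 0 -16 0 0 0 3.5;0 0 -16 0 0 0 3.5")

```text
time_s: 18.65
eef_pos: [0.665, 0.2109, 0.2117]
ee_rot: [179.6, -0.2, 80.9]
ft_force: [-0.7, -0.1, -0.1]
width: 0.035
```

```bash
python3 st.py;python3 -c "
from h import *
cap('wrist','w13');cap('scene','sc13');crop('sc13',150,200,310,320,'s13',5);crop('sc13',290,120,420,220,'s13b',6)"
```

```text
18.65 [0.665  0.2109 0.2117] [ 1.7961e+02 -1.7000e-01  8.0900e+01] 0.03499757191609247 [-0.67 -0.09 -0.13] [ 0.013 -0.034  0.005] 3.311368118374958e-05 [13.8 37.8 72.8  0.  69.  22.9]
```

View pics/w13.png

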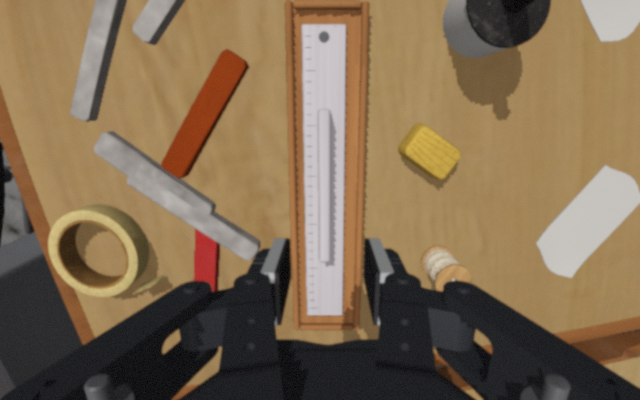

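View pics/s13.png

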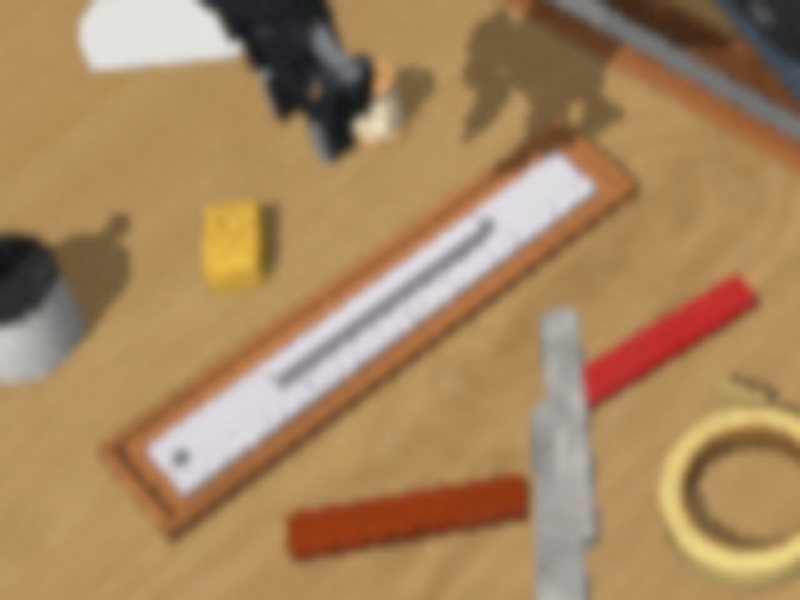

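View pics/s13b.png

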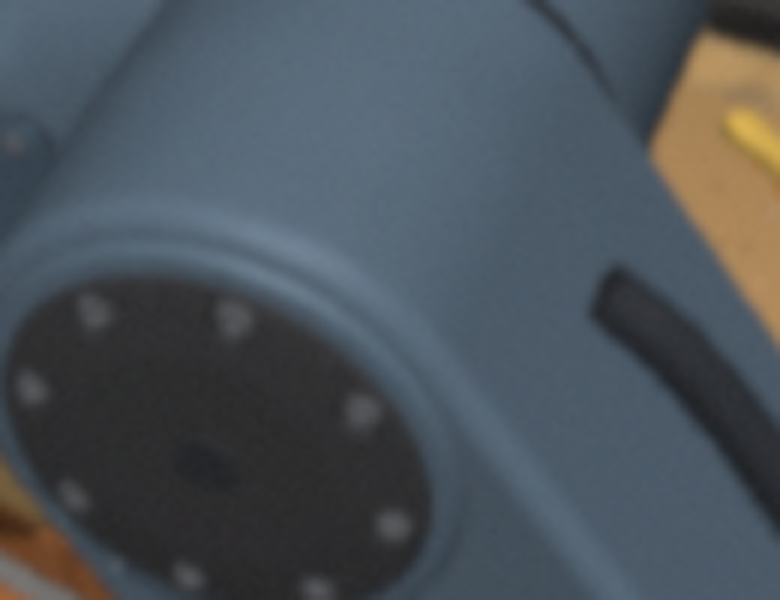

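In the wrist view the rule, from (324,25) to (325,315), lies fully inside the tray rim with a margin at all sides. Beeswax, spool and tape roll stand as before. I'm handing the job in.

```bash
python3 -c "
from h import *
z=load('w13')
c=[pt(z,u,v,.013) for u,v in((324,25),(325,315))];print(np.mean(c,0))
c=[pt(z,u,v,.014) for u,v in((327,5),(331,327))];print(np.mean(c,0))
print(job.close_job())"
```

```text
[0.66377563 0.2077234  0.013     ]
[0.66858457 0.20752783 0.014     ]
the job is handed in; nothing more can be done
None
```

I undid both clamps, slid the straightedge out towards the front, laid it flat in the rule tray, and handed the job in at about 18.7 s of the 61 s allowed. No verdict was reported.

- **Right clamp:** the clockwise feel test wound up like a spring, reaching 0.34 N m at 9°, so I reversed it. It then gave at about 0.12 N m counter-clockwise and I turned it about 89° loose.
- **Left clamp:** this is the left-hand thread. It gave clockwise at about 0.13 N m and I turned it about 89° loose. The pointers on both knobs showed that each turned with the gripper.
- **Sliding out:** I moved the straightedge about 70 mm to the front before lifting. The wrist force showed only about the rule's own weight, so nothing dragged.
- **Final check:** the rule is flat inside the tray with room all round, and its middle is about 5 mm from the tray's. The gripper is open, about 20 cm above the bench, and touching nothing. The beeswax, spool and tape roll are where they were.
- **Not checked:** the arm hid the board in the last scene view, so I did not look again at the clamps or the tools by the board after carrying the rule away. The clamps were not touched after being loosened. The top and scene cameras differed from each other by 2–4 mm, well within the tolerances.

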